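Load the tool carrier and hold it up level

TASK

Set the two loose drill bit cases down in the empty left-hand bay of the wooden tool carrier, flat and lengthwise in one neat row, one in each half of the bay, to mirror the two cases already in the other bay. Then, with both cases let go, lift the carrier by its wooden bar about 10 cm off the bench and finish while still holding it there, steady and level, with all four cases in their places. Leave the tape measure, the beech block and the roll of tape alone.

Things in the scene. Friction and masses are not known exactly. Their poses are not given: they have to be found in the camera images.
- carrier: Loose plywood tool carrier, 250 mm long (its x), 214 wide (its y), 0.3 to 0.45 kg empty. Origin: centre of its underside; z up, x away from the robot within 20 degrees, y left. Floor top at z = 8 mm; edge rim 6 mm thick and middle divider (y = 0) 10 mm thick, tops at z = 22 mm. Right bay (y < 0) holds two cases at x = +-58, y = -52 mm; the left bay is empty, inside y 5 to 101, x -119 to 119 mm.
- place_far (a point): Point on the floor of the empty left bay over which the centre of one case belongs, case lengthwise along the carrier's x; far half of the bay, 58 mm ahead and 52 mm left of the carrier's centre, 8 mm above its underside. Axes as the carrier's.
- place_near (a point): The same for the near half of the bay, 58 mm towards the robot and 52 mm left of the carrier's centre. Either case may go in either place.
- carrier_handle (a point): Centre of the carrying bar, 62 mm above the carrier's underside; axes as the carrier's. Short dark wooden bar along the carrier's x, 60 mm long, 20 wide (y), 20 high (52 to 72 mm above the underside), on a central post 34 mm long and 14 wide; the cases' tops are 38 mm above the underside. The loaded carrier (about 0.8 kg) balances at the bar's middle.
- case_a_center (a point): Dark grey drill bit case with a yellow-orange catch and label, a closed box 45 mm wide, 95 mm long, 30 mm high, 0.11 kg. Point at its centre, half-way up (15 mm above its underside); its y axis runs along the 95 mm length, z up. Loose on the bench to the right of the saw fence (a fixed 68 mm high rail along x at y = -0.04 to -0.07), long side roughly along world x; to be loaded.
- case_b_center (a point): Dark grey drill bit case with a yellow-orange catch and label, a closed box 45 mm wide, 95 mm long, 30 mm high, 0.11 kg. Point at its centre, half-way up (15 mm above its underside); its y axis runs along the 95 mm length, z up. Loose on the bench to the right of the saw fence (a fixed 68 mm high rail along x at y = -0.04 to -0.07), long side roughly along world x; to be loaded.
- case_a: The same case as point case_a_center; origin on its underside, 1.5 mm beside the centre. A fixed wooden parts box, 155 mm high, stands beyond the two cases (x from 0.62, y from -0.18 to -0.43).
- case_b: The same case as point case_b_center; origin on its underside, 1.5 mm beside the centre. A fixed wooden parts box, 155 mm high, stands beyond the two cases (x from 0.62, y from -0.18 to -0.43).
- case_c_center (a point): Dark grey drill bit case with a yellow-orange catch and label, a closed box 45 mm wide, 95 mm long, 30 mm high, 0.11 kg. Point at its centre, half-way up (15 mm above its underside); its y axis runs along the 95 mm length, z up. Already in the right bay, far half; loose, stays there.
- case_d_center (a point): Dark grey drill bit case with a yellow-orange catch and label, a closed box 45 mm wide, 95 mm long, 30 mm high, 0.11 kg. Point at its centre, half-way up (15 mm above its underside); its y axis runs along the 95 mm length, z up. Already in the right bay, near half; loose, stays there.
- tape_measure_center (a point): Rust-red tape measure, about 35x73x58 mm, standing near the front edge; point at its centre. Leave alone.
- beech_block_center (a point): Beech block 60x60x30 mm near the front edge; point at its centre. Leave alone.
- tape_roll_center (a point): Roll of masking tape, 104 mm across, 25 mm high, lying flat to the left of the saw blade (fixed, 46 mm high, along x at y = 0.27); point at its centre. Leave alone.

How it is judged:
By the outcome, as a careful person would: the job done as asked, in the order asked, and still so for the second after the job is handed in, while the arm keeps its last pose, push and grip.
It also fails if it takes over 64 s, if anything falls off the work surface, if the arm or the gripper's body presses on something with over 40 N, if the wrist force passes 120 N, or if a joint passes its speed limit or range.

ROBOT

A 7-joint arm with a two-finger parallel gripper is mounted at the origin on a cart in front of the work surface, level with it; the furniture and walls round the work are solid. World frame = base frame: x ahead of the robot, y to its left, z up, the work surface at z = 0. Lengths are in m, angles in rad, forces in N, time in s.
With the tool pointing down it reaches from about 0.4 to 0.85 m from the base axis. Payload 4.5 kg.
Tool frame: the origin (TCP) lies at the centre of the arm's flange, where the gripper is bolted on; the fingertips stand 173 mm ahead of it and the grasp point (between the pads) lies 155 mm ahead of it; x points along the fingers, z is the direction in which the jaws open and shut, and the axes are right-handed (so a half turn about x gives the same grasp; the last joint's range is limited). The gripper opens to 85 mm and grips with 20 to 120 N. Pads are 22 mm wide; open, the fingers measure 114 mm over their backs; the gripper's body (76 mm by 85 mm) begins 54 mm behind the grasp point. The pads swing forward as they close: fully open they stand 13 mm farther back than shut.
Start: joints at [-1.297, 0.689, -0.195, 1.565, 0.157, 0.902, -0.215], TCP at [0.148, 0.607, 0.405] pointing down, gripper open.
Joint ranges: [-3.01, 3.01], [-0.46, 2.08], [-1.47, 1.51], [0.13, 2.56], [-1, 4.14], [0.04, 2.09], [-2.66, 2.66]. Speed limits (rad/s): [2.57, 2.57, 3.14, 3.14, 3.14, 3.14, 3.14].

INTERFACE

Orientations are given as a rotation vector (axis times angle).
In Python, from rig import env gives the robot as it stands.
- The arm moves only by the tool drive_tool, never from a script. Its arguments are lists of equal length, an entry for each row: "xyz": the shift along the tool's x, y, z in cm, a list of three; "angular": the turn, a rotation vector about the tool's x, y, z in degrees, a list of three; "claw": the gripper command: -1 is shut, 1 is fully open, values between are in proportion. A call has 1 to 8 rows; each row shifts and turns the commanded pose from where the row before left it, along the tool's axes as they then stand; what a row does not reach is not made up. A row lasts 1/8 s, in which the tool goes at most 62.5 mm and 10.7 degrees, less where a joint would pass 70% of its speed; a pose out of reach is approached as far as the arm can. A call with a gripper value outside its range is refused whole. The fingers move at their own pace and stop on an object; the grip force is fixed at half the most. Time passes only in rows, so rows that do not move let the fingers close. It gives the time, the measured TCP pose, the force and the opening at its end, in the units of the state.
- env.get_obs(): the state, without advancing time (a new reading comes with each control period).
- env.capture(name): name is "side" or "top" or "wrist"; returns a dict with "color" (480x640x3 uint8, red, green, blue), "z_map" (480x640 float32, m along the optical axis (not along the pixel's ray), 0 where there is no reading), "fx", "fy", "cx", "cy" (pixels), "k1" (the pictures are not rectified: a ray, as slopes to the right and down, at radius r is drawn at 1 + k1 r^2 times it, then the intrinsics apply), "T" (4x4, takes a point from camera to world coordinates). Camera axes: x right, y down, z forward; pixel columns grow to the right and rows downward; lengths in m; the calibration is good to about 2 mm. A picture is of the moment at which its call begins.
- env.sign_off(): hands the job in, once; it reports no verdict.
The state is a dict: "time": time; "q": joint angles; "joint_vel": joint speeds; "effort": joint torques, N m; "eef_pos": TCP position; "tcp_rot": TCP orientation; "contact_force": force on the tool from outside, world axes, zero at the start; "moment": the same for the moment, N m; "opening": opening from 0.0 (shut) to 1.0 (fully open).
Only numpy, scipy, OpenCV 4.12 (cv2) and the standard library are available. Lean on these libraries where they do the work, as an engineer would, in place of code of your own. Each camera call takes 0.05 s, during which the arm holds its last target.

## Working session

There is one attempt and no reset: what is moved stays moved. The work goes in short steps, Python scripts to look and compute and a tool call to move; the robot and the scene stay as the last step left them, time stands still between calls to the robot, and variables do not carry over. Pictures are saved under pics/ and viewed, and the job is handed in when it is done.

Besides the shell and the picture viewer there is one more tool, called after ">>>" as name(argument=value, ...) on one line, values as JSON. drive_tool: Moves the arm, as the interface text tells. Its arguments: {"type":"object","properties":{"xyz":{"type":"array"},"angular":{"type":"array"},"claw":{"type":"array"}},"required":["xyz","angular","claw"]}

```bash
ls; mkdir -p pics; python3 - <<'E'
from rig import env
import cv2,numpy as np
o=env.get_obs()
for k in o: print(k,np.round(o[k],4))
for n in ["side","top","wrist"]:
    c=env.capture(n)
    cv2.imwrite(f"pics/{n}0.png",c["color"][:,:,::-1])
    np.savez(f"{n}0.npz",**c)
    print(n,c["fx"],c["fy"],c["cx"],c["cy"],c["k1"]);print(np.round(c["T"],4))
E
```

```text
pics
time 0.0
q [-1.2972  0.69   -0.1945  1.5664  0.1573  0.9025 -0.2151]
joint_vel [-0.0008 -0.0011  0.0004 -0.0011  0.0002  0.0005 -0.0008]
effort [ 6.00000e-04 -5.39622e+01 -1.26650e+00 -1.58541e+01  9.10000e-03
  9.40000e-03  0.00000e+00]
eef_pos [0.1484 0.6068 0.4038]
tcp_rot [-1.0321  1.3146  1.0299]
contact_force [-0.5718  0.0332  0.7357]
moment [ 0.0709 -0.0154 -0.008 ]
opening 1.003
side 442.52151997762485 442.52151997762485 318.4293908087828 239.156340404632 -0.10226200405617539
[[-0.9961 -0.0375  0.0794  0.4001]
 [-0.0877  0.4781 -0.8739  0.8148]
 [-0.0052 -0.8775 -0.4796  0.5129]
 [ 0.      0.      0.      1.    ]]
top 453.23491182251144 453.23491182251144 318.733993852505 242.9284142283921 -0.030918514689299254
[[ 0.0252 -0.984   0.1765  0.2884]
 [-0.9991 -0.0309 -0.0296  0.0342]
 [ 0.0346 -0.1756 -0.9839  1.1215]
 [ 0.      0.      0.      1.    ]]
wrist 358.2508392616441 358.2508392616441 321.7946536473705 242.33398436761306 -0.03287270239192926
[[ 0.2379  0.9368  0.2566  0.084 ]
 [ 0.9713 -0.2291 -0.0643  0.6229]
 [-0.0015  0.2646 -0.9644  0.3738]
 [ 0.      0.      0.      1.    ]]
```

View pics/top0.png

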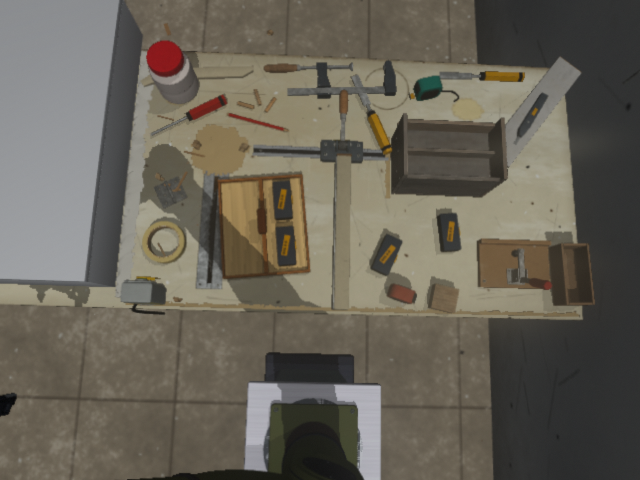

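View pics/side0.png

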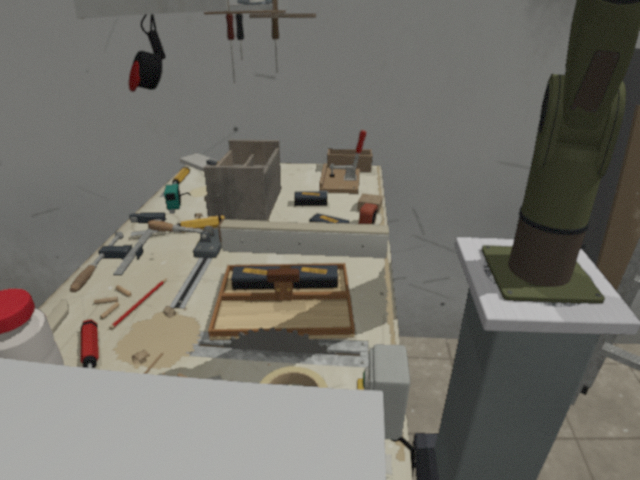

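View pics/wrist0.png

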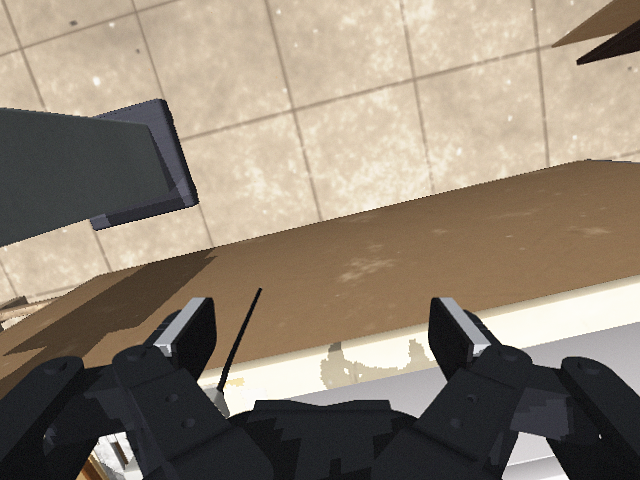

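The top view shows the carrier at about (263,226) with its left bay at (237,228). The loose cases are at (386,254) and (449,232), and the fence is at x≈343. I'll enlarge crops next and measure.

```bash
cat > h.py <<'E'
import numpy as np,cv2
from scipy.spatial.transform import Rotation as R
def K(c): return np.array([[c["fx"],0,c["cx"]],[0,c["fy"],c["cy"]],[0,0,1.]])
def D(c): return np.array([c["k1"],0,0,0,0.])
def slopes(c,uv): return cv2.undistortPoints(np.array(uv,float).reshape(-1,1,2),K(c),D(c)).reshape(-1,2)
def ray(c,uv):
    s=slopes(c,uv); T=np.array(c["T"]); d=np.c_[s,np.ones(len(s))]@T[:3,:3].T
    return T[:3,3],d
def at_z(c,uv,z):
    o,d=ray(c,uv); return o+d*((z-o[2])/d[:,2])[:,None]
def proj(c,P):
    T=np.linalg.inv(np.array(c["T"])); P=np.atleast_2d(P)
    return cv2.projectPoints(P.reshape(-1,1,3),cv2.Rodrigues(T[:3,:3])[0],T[:3,3],K(c),D(c))[0].reshape(-1,2)
def cloud(c):
    v,u=np.mgrid[0:480,0:640]; z=np.array(c["z_map"])
    s=slopes(c,np.c_[u.ravel(),v.ravel()]); T=np.array(c["T"])
    P=np.c_[s,np.ones(len(s))]*z.ravel()[:,None]
    return (P@T[:3,:3].T+T[:3,3]).reshape(480,640,3)
def tri(views): # [(c,uv),...] -> point, residual
    A=[];b=[]
    for c,uv in views:
        o,d=ray(c,[uv]);d=d[0]/np.linalg.norm(d[0]);M=np.eye(3)-np.outer(d,d);A.append(M);b.append(M@o)
    A=np.vstack(A);b=np.hstack(b);p=np.linalg.lstsq(A,b,rcond=None)[0];return p,np.linalg.norm(A@p-b)
def crop(c,box,f,fn):
    x0,y0,x1,y1=box;im=c["color"][y0:y1,x0:x1,::-1]
    cv2.imwrite(fn,cv2.resize(im,None,fx=f,fy=f,interpolation=cv2.INTER_CUBIC))
E
python3 - <<'E'
from h import *
c=np.load("top0.npz")
crop(c,(205,160,315,285),4.6,"pics/t_car.png")
crop(c,(360,200,470,310),5,"pics/t_cases.png")
s=np.load("side0.npz")
crop(s,(195,180,395,345),4,"pics/s_car.png")
P=cloud(c); print(np.round(P[[226,200,246,232,254,228,100,290],[262,284,286,449,386,240,600,500]],4))
s_=cloud(s); print(np.round(s_[[271,277,198,218],[286,300,310,327]],4))
# highs in case regions
for n,(x0,y0,x1,y1) in dict(a=(365,228,408,280),b=(432,208,466,256)).items():
    Q=P[y0:y1,x0:x1]; m=(Q[...,2]>.022)&(Q[...,2]<.045); q=Q[m]; print(n,len(q),np.median(q[:,2]),cv2.minAreaRect((q[:,:2]*1000).astype(np.float32)),q[:,:2].mean(0))
E
```

```text
[[ 0.5129  0.1375  0.0724]
 [ 0.5872  0.0899  0.0394]
 [ 0.4724  0.0806  0.0399]
 [ 0.5213 -0.3212  0.0335]
 [ 0.462  -0.1645  0.0289]
 [ 0.5187  0.1976  0.0136]
 [ 0.9228 -0.7776 -0.0107]
 [ 0.3837 -0.4596 -0.0015]]
[[ 0.522   0.1372  0.0717]
 [ 0.501   0.1045  0.038 ]
 [ 0.525  -0.3089  0.0253]
 [ 0.4684 -0.1763  0.0301]]
a 700 0.03012654477620591 ((462.9447937011719, -167.91421508789062), (47.66592788696289, 96.2247314453125), 66.61125183105469) [ 0.46230293 -0.1661142 ]
b 664 0.03001331215925318 ((525.3796997070312, -327.15478515625), (94.1240463256836, 48.24186706542969), 5.165956020355225) [ 0.52350309 -0.32482462]
```

View pics/t_car.png

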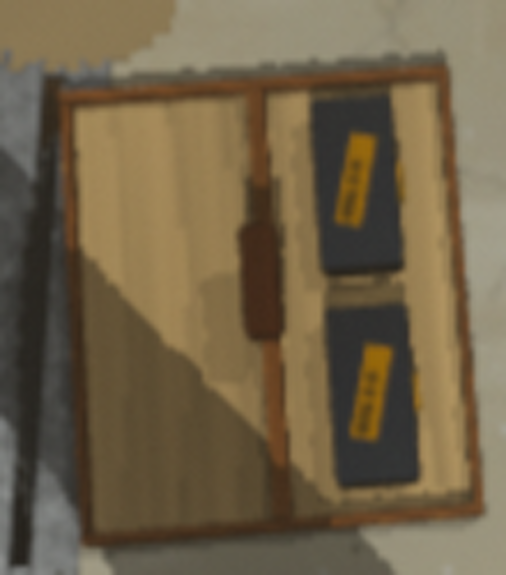

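View pics/t_cases.png

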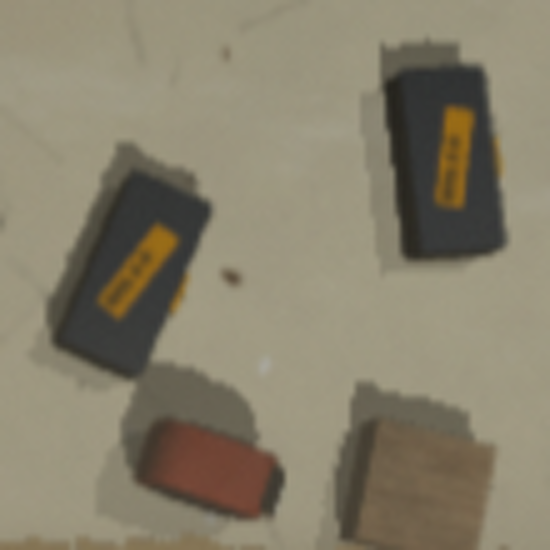

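View pics/s_car.png

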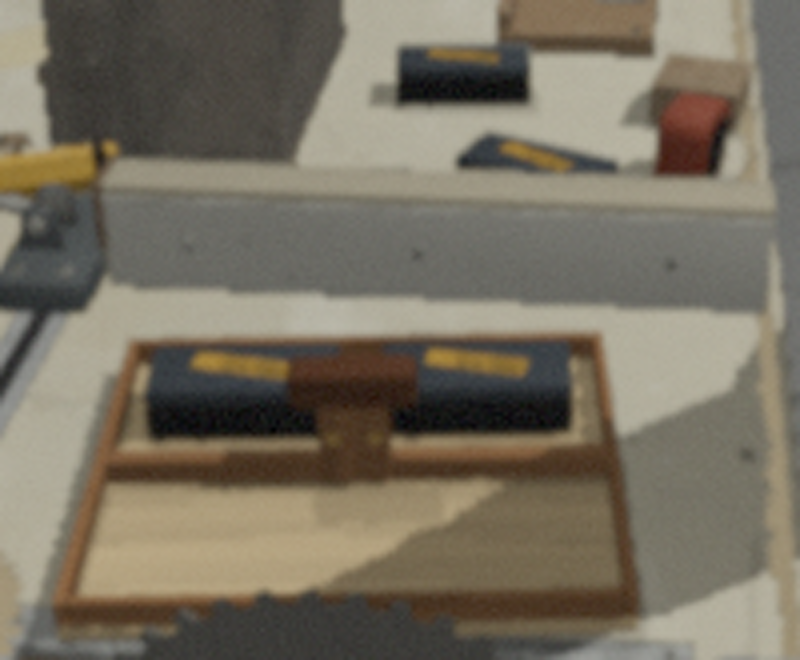

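```bash
python3 - <<'E'
from h import *
from rig import env
c=np.load("top0.npz");s=np.load("side0.npz");w=np.load("wrist0.npz");P=cloud(c)
print("graybox",np.round(P[[100,200,260,20],[50,60,80,110]],3), "jar",P[55,165],"blade-ish",np.round(P[[215,285],[210,205]],3))
o=env.get_obs();Rt=R.from_rotvec(o["tcp_rot"]).as_matrix();print("tool axes cols\n",np.round(Rt,3))
print("cam in tool",np.round(Rt.T@(w["T"][:3,3]-o["eef_pos"]),4)); print(np.round(Rt.T@w["T"][:3,:3],3))
off=np.array([205,160]);k=4.6
rim=[(62,92),(446,72),(482,512),(86,542)]
px=[np.array(p)/k+off for p in rim]
Q=at_z(c,px,.022);print("rim FL FR NR NL",np.round(Q,4));print("ctr",Q.mean(0))
print("lens",[np.linalg.norm(Q[i]-Q[(i+1)%4]) for i in range(4)])
d=(Q[0]+Q[1]-Q[2]-Q[3]);print("yaw",np.degrees(np.arctan2(d[1],d[0]))); d=(Q[0]+Q[3]-Q[1]-Q[2]);print("yaw y",np.degrees(np.arctan2(-d[0],d[1])))
bar=[(243,222),(280,222),(283,338),(249,338)]
B=at_z(c,[np.array(p)/k+off for p in bar],.072);print("bar",np.round(B,4),B.mean(0))
# side rim corners crop/4+(195,180): far-right(135,342) near-right(600,335) near-left(636,612) far-left(57,605)
so=np.array([195,180])
sr={'FL':(57,604),'FR':(133,342),'NR':(601,336),'NL':(637,610)}
for i,n in enumerate(['FL','FR','NR','NL']):
    print(n,np.round(tri([(c,px[i]),(s,np.array(sr[n])/4+so)]),4))
bt=np.array([263,280])/k+off; bs=np.array([353,367])/4+so
print("bar top",tri([(c,bt),(s,bs)]))
# case b label centre
print("b label",tri([(c,np.array([454,158])/5+[360,200]),(s,np.array([465,57])/4+so)]))
print("a label",tri([(c,np.array([139,271])/5+[360,200]),(s,np.array([537,155])/4+so)]))
ko=np.array([360,200])
for n,cs in dict(a=[(137,176),(210,205),(135,378),(66,352)],b=[(408,68),(484,66),(504,248),(412,256)]).items():
    Q=at_z(c,[np.array(p)/5+ko for p in cs],.030);print(n,np.round(Q[:,:2],4).tolist(),Q.mean(0),[np.linalg.norm(Q[i]-Q[(i+1)%4]) for i in range(4)])
    d=Q[0]+Q[1]-Q[2]-Q[3];print(np.degrees(np.arctan2(d[1],d[0])))
E
```

```text
graybox [[0.77  0.622 0.162]
 [0.537 0.568 0.163]
 [0.408 0.511 0.161]
 [0.978 0.51  0.163]] jar [0.89881814 0.37680805 0.15021172] blade-ish [[0.543 0.268 0.04 ]
 [0.376 0.277 0.001]]
tool axes cols
 [[-0.    -0.971  0.237]
 [-0.001  0.237  0.971]
 [-1.    -0.    -0.001]]
cam in tool [0.0303 0.0664 0.0003]
[[ 0.    -0.265  0.964]
 [-0.001 -0.964 -0.265]
 [ 1.    -0.    -0.   ]]
rim FL FR NR NL [[0.6384 0.2572 0.022 ]
 [0.6572 0.048  0.022 ]
 [0.4147 0.0212 0.022 ]
 [0.3927 0.2288 0.022 ]]
ctr [0.52574867 0.13879713 0.022     ]
lens [np.float64(0.2101215390900981), np.float64(0.24399025426004967), np.float64(0.20882870546423496), np.float64(0.24728262196623768)]
yaw 6.448480107451473
yaw y 5.5998531019804405
bar [[0.5558 0.1495 0.072 ]
 [0.5564 0.1305 0.072 ]
 [0.4954 0.1261 0.072 ]
 [0.4948 0.1435 0.072 ]] [0.52560317 0.13738113 0.072     ]Traceback (most recent call last):
  File "<stdin>", line 19, in <module>
    return _wrapfunc(a, 'round', decimals=decimals, out=out)
    return _wrapit(obj, method, *args, **kwds)
    conv = _array_converter(obj)
ValueError: setting an array element with a sequence. The requested array has an inhomogeneous shape after 1 dimensions. The detected shape was (2,) + inhomogeneous part.
```

```bash
python3 - <<'E'
from h import *
c=np.load("top0.npz");s=np.load("side0.npz")
off=np.array([205,160]);k=4.6;so=np.array([195,180])
rim=[(62,92),(446,72),(482,512),(86,542)];px=[np.array(p)/k+off for p in rim]
sr={'FL':(57,604),'FR':(133,342),'NR':(601,336),'NL':(637,610)}
for i,n in enumerate(sr): print(n,*tri([(c,px[i]),(s,np.array(sr[n])/4+so)]))
print("bar top",*tri([(c,np.array([263,280])/k+off),(s,np.array([353,367])/4+so)]))
print("b label",*tri([(c,np.array([454,158])/5+[360,200]),(s,np.array([465,57])/4+so)]))
print("a label",*tri([(c,np.array([139,271])/5+[360,200]),(s,np.array([537,155])/4+so)]))
ko=np.array([360,200])
for n,cs in dict(a=[(137,176),(210,205),(135,378),(66,352)],b=[(408,68),(484,66),(504,248),(412,256)]).items():
    Q=at_z(c,[np.array(p)/5+ko for p in cs],.030);print(n,np.round(Q[:,:2],4).tolist(),Q.mean(0),[np.linalg.norm(Q[i]-Q[(i+1)%4]) for i in range(4)])
    d=Q[0]+Q[1]-Q[2]-Q[3];print(np.degrees(np.arctan2(d[1],d[0])))
E
```

```text
FL [0.63796986 0.257213   0.0216428 ] 0.0006734124404230151
FR [0.65922716 0.04814523 0.0204974 ] 0.0020203512223462435
NR [0.41540016 0.02112295 0.02006172] 0.0006564993038715455
NL [0.39321308 0.23034056 0.01360935] 0.0004065532178676394
bar top [0.52645588 0.13796792 0.07014863] 0.0008314474908701032
b label [ 0.52341469 -0.32733089  0.02884085] 6.9836312210459354e-06
a label [ 0.46172115 -0.168373    0.0319548 ] 0.0008279671809056087
a [[0.5089, -0.1678], [0.4955, -0.2041], [0.4087, -0.1667], [0.4205, -0.1329]] [ 0.45839162 -0.16785814  0.03      ] [np.float64(0.03867247272206318), np.float64(0.09445667811510734), np.float64(0.035775786614424064), np.float64(0.0950688125416072)]
-22.423404626121414
b [[0.5685, -0.3048], [0.5709, -0.3436], [0.4785, -0.3509], [0.473, -0.3046]] [ 0.52272311 -0.32594893  0.03      ] [np.float64(0.03884172096554782), np.float64(0.09273511767516035), np.float64(0.04664897396834932), np.float64(0.09547977671556845)]
2.1656388588574074
```

```bash
cat >> h.py <<'E'
def state(env):
    o=env.get_obs();Rt=R.from_rotvec(o["tcp_rot"]).as_matrix()
    yaw=np.degrees(np.arctan2(Rt[1,2],Rt[0,2]))
    print("t %.2f"%o["time"],"pos",np.round(o["eef_pos"],4),"yaw(z axis) %.2f"%yaw,"tilt",np.round(np.degrees(Rt[2,1:]),2),"q",np.round(o["q"],2),"F",np.round(o["contact_force"],1),"op %.3f"%o["opening"])
    return np.array(o["eef_pos"]),Rt,yaw
def go(env,xyz,yaw=None):
    p,Rt,y=state(env); d=Rt.T@(np.array(xyz)-p)*100
    print("shift cm",np.round(d,2),"turn x deg",None if yaw is None else round(y-yaw,2))
E
python3 - <<'E'
from h import *
from rig import env
go(env,[.46,.42,.40],90)
go(env,[.46,.14,.40],90)
E
```

```text
t 0.15 pos [0.1484 0.6069 0.4041] yaw(z axis) 76.27 tilt [-0.   -0.08] q [-1.3   0.69 -0.19  1.57  0.16  0.9  -0.22] F [-0.4  0.6 -0.2] op 1.001
shift cm [  0.42 -34.71 -10.76] turn x deg -13.73
t 0.15 pos [0.1484 0.6069 0.4041] yaw(z axis) 76.27 tilt [-0.   -0.08] q [-1.3   0.69 -0.19  1.57  0.16  0.9  -0.22] F [-0.4  0.6 -0.2] op 1.001
shift cm [  0.46 -41.36 -37.95] turn x deg -13.73
```

>>> drive_tool(xyz=[[0,-4.5,-1.4],[0,-4.5,-1.4],[0,-4.5,-1.4],[0,-4.5,-1.4],[0,-4.5,-1.4],[0,-4.5,-1.4],[0,-4.5,-1.4],[0,-3,-1]], angular=[[0,0,0],[0,0,0],[0,0,0],[0,0,0],[0,0,0],[0,0,0],[0,0,0],[0,0,0]], claw=[1,1,1,1,1,1,1,1])

```text
time: 1.15
eef_pos: [0.4602, 0.4182, 0.4043]
tcp_rot: [-1.03, 1.315, 1.028]
contact_force: [0.6, -0.5, 0.2]
opening: 0.999
```

>>> drive_tool(xyz=[[0,0,-4.5],[0,0,-4.5],[0,0,-4.5],[0,0,-4.5],[0,0,-4.5],[0,0,-3],[0,0,0],[0,0,0]], angular=[[0,0,0],[0,0,0],[0,0,0],[0,0,0],[0,0,0],[-9.9,0,0],[-9.9,0,0],[0,0,0]], claw=[1,1,1,1,1,1,1,1])

```text
time: 2.15
eef_pos: [0.3974, 0.1723, 0.4047]
tcp_rot: [-1.284, 1.158, 1.285]
contact_force: [0.2, -0.2, 0.7]
opening: 0.998
```

```bash
python3 - <<'E'
from h import *
from rig import env
c=env.capture("wrist");np.savez("w1.npz",**c);cv2.imwrite("pics/w1.png",c["color"][:,:,::-1])
go(env,[.461,-.168,.33],67)
E
```

```text
t 2.20 pos [0.3975 0.1726 0.4047] yaw(z axis) 95.87 tilt [-0.    0.04] q [-0.26  0.46 -0.37  2.11  0.28  0.61  0.84] F [-0.   0.4  0.1] op 0.999
shift cm [  7.45  -2.84 -34.54] turn x deg 28.87
```

View pics/w1.png

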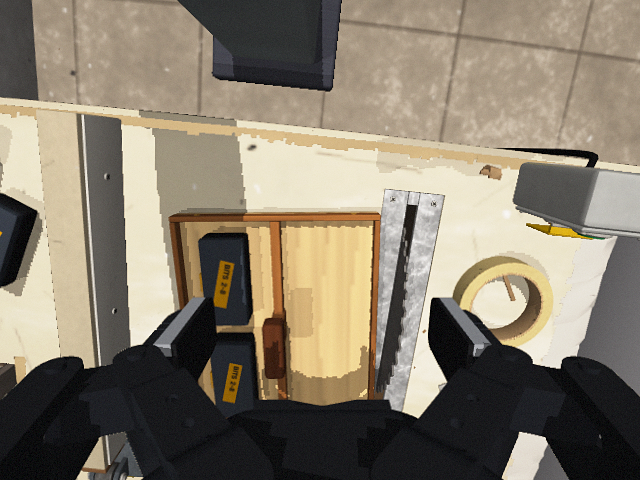

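The wrist view shows the carrier's near rim from (172,216) to (380,213) and the divider and bar at (273,345). I'll refine these from a crop.

```bash
python3 - <<'E'
from h import *
c=np.load("w1.npz")
crop(c,(160,195,400,405),3.3,"pics/w1c.png")
E
```

```text
(no output)
```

View pics/w1c.png

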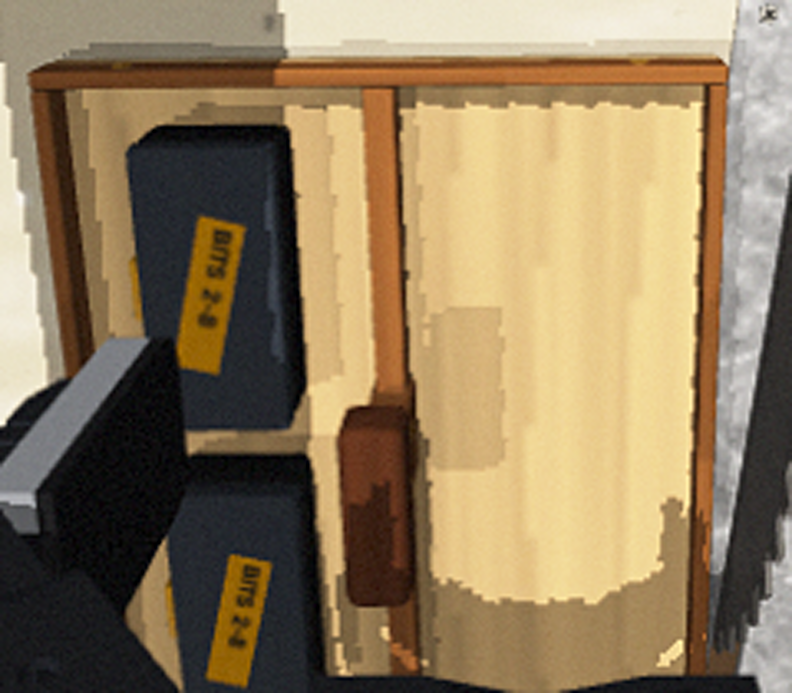

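>>> drive_tool(xyz=[[0,-0.4,-5],[0,-0.4,-5],[0,-0.4,-5],[0,-0.4,-5],[0,-0.4,-5],[0,-0.4,-5],[0,-0.4,-4.5],[0,0,0]], angular=[[0,0,0],[0,0,0],[0,0,0],[0,0,0],[0,0,0],[9.6,0,0],[9.6,0,0],[9.6,0,0]], claw=[1,1,1,1,1,1,1,1])

```text
time: 3.2
eef_pos: [0.4541, -0.1722, 0.4043]
tcp_rot: [-0.902, 1.378, 0.899]
contact_force: [-1.1, 1.1, 0.1]
opening: 1.002
```

```bash
python3 - <<'E'
from h import *
from rig import env
c=env.capture("wrist");np.savez("w2.npz",**c);cv2.imwrite("pics/w2.png",c["color"][:,:,::-1])
go(env,[.461,-.168,.30],67)
E
```

```text
t 3.25 pos [ 0.4543 -0.1699  0.4045] yaw(z axis) 66.32 tilt [-0.02 -0.03] q [ 0.43  0.52 -0.25  1.98  0.2   0.67  1.21] F [-0.4  0.2  0.9] op 1.001
shift cm [10.45 -0.53  0.45] turn x deg -0.68
```

View pics/w2.png

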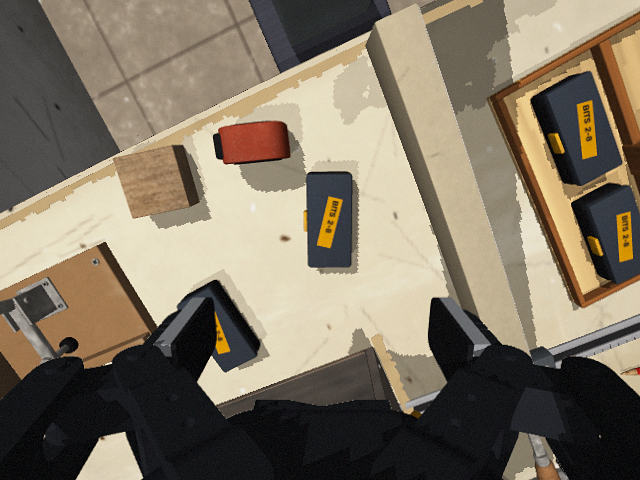

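```bash
python3 - <<'E'
from h import *
c=np.load("w2.npz");w=np.load("w1.npz");t=np.load("top0.npz")
crop(c,(295,160,365,280),5,"pics/w2a.png");crop(c,(170,270,270,380),5,"pics/w2b.png")
P=cloud(c)
for n,(x0,y0,x1,y1) in dict(a=(298,165,362,272)).items():
    Q=P[y0:y1,x0:x1]; m=(Q[...,2]>.026)&(Q[...,2]<.045); q=Q[m]; r=cv2.minAreaRect((q[:,:2]*1000).astype(np.float32));print(n,len(q),np.median(q[:,2]),r,q[:,:2].mean(0))
o=np.array([160,195])
Z=lambda l,z:at_z(w,[np.array(p)/3.3+o for p in l],z)
q=Z([(32,72),(727,72)],.022);print("near rim",q,np.linalg.norm(q[0]-q[1]),np.degrees(np.arctan2(-(q[1]-q[0])[0],(q[1]-q[0])[1])))
print("mid",q.mean(0), "carrier ctr", q.mean(0)[:2]+.125*np.array([np.cos(np.radians(6)),np.sin(np.radians(6))]))
b=Z([(342,420),(403,420),(411,606),(350,606)],.072);print("bar",np.round(b,4),b.mean(0))
d=b[2]+b[3]-b[0]-b[1];print(np.degrees(np.arctan2(d[1],d[0])))
dv=Z([(381,90),(405,640)],.022);print("div",dv)
P1=cloud(w);print("bay floor z",np.median(P1[270:300,310:350,2]),"case c top",np.median(P1[260:310,212:240,2]),"bartop",np.median(P1[330:370,267:280,2]))
E
```

```text
a 4273 0.030919440596330117 ((463.1256103515625, -170.75311279296875), (47.48271942138672, 94.89893341064453), 67.50874328613281) [ 0.46162763 -0.16863539]
near rim [[0.41680166 0.02076276 0.022     ]
 [0.39523235 0.23138917 0.022     ]] 0.2117279362381004 5.8470223764047065
mid [0.406017   0.12607596 0.022     ] carrier ctr [0.53033224 0.13914202]
bar [[0.4966 0.1282 0.072 ]
 [0.4948 0.1454 0.072 ]
 [0.556  0.1522 0.072 ]
 [0.5579 0.1341 0.072 ]] [0.52633416 0.13997212 0.072     ]
5.899167266079954
div [[0.41157633 0.12729698 0.022     ]
 [0.60720102 0.14888413 0.022     ]]
bay floor z 0.008679239816760415 case c top 0.039199239258510266 bartop 0.07259189034908872
```

View pics/w2a.png

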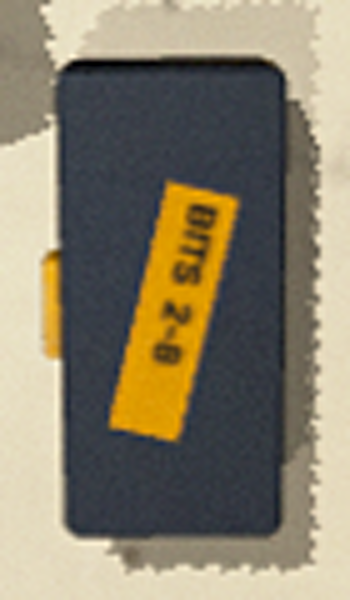

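View pics/w2b.png

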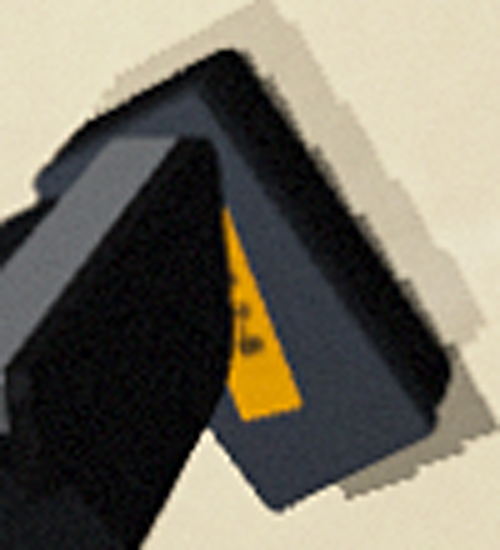

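```bash
python3 - <<'E'
from h import *
from rig import env
c=np.load("w2.npz")
Q=at_z(c,[np.array(p)/5+[295,160] for p in [(62,66),(285,66),(281,534),(64,534)]],.0305)
print(np.round(Q,4),Q.mean(0),[np.linalg.norm(Q[i]-Q[(i+1)%4]) for i in range(4)]); d=Q[2]+Q[3]-Q[0]-Q[1];y=np.degrees(np.arctan2(d[1],d[0]));print(y)
go(env,[Q.mean(0)[0],Q.mean(0)[1],.178],y+90)
p,res=tri([(c,np.array([174,311])/5+[295,160]),(np.load("top0.npz"),np.array([139,271])/5+[360,200])]);print("label tri",p,res)
E
```

```text
[[ 0.4121 -0.1689  0.0305]
 [ 0.429  -0.1302  0.0305]
 [ 0.5152 -0.1666  0.0305]
 [ 0.4976 -0.207   0.0305]] [ 0.46348803 -0.16818538  0.0305    ] [np.float64(0.04218287803759703), np.float64(0.09355233709869502), np.float64(0.04400928877009156), np.float64(0.09354920614016156)]
-23.452085528874655
t 3.25 pos [ 0.4543 -0.1699  0.4045] yaw(z axis) 66.32 tilt [-0.02 -0.03] q [ 0.43  0.52 -0.25  1.98  0.2   0.67  1.21] F [-0.4  0.2  0.9] op 1.001
shift cm [22.65 -0.76  0.54] turn x deg -0.23
label tri [ 0.46074418 -0.16706753  0.04137295] 0.0016653346795092235
```

>>> drive_tool(xyz=[[3,-0.4,0.3],[4.5,-0.3,0.2],[4.5,0,0],[4,0,0],[3,0,0],[2,0,0],[1.9,0,0],[0,0,0]], angular=[[0,0,0],[0,0,0],[0,0,0],[0,0,0],[0,0,0],[0,0,0],[0,0,0],[0,0,0]], claw=[1,1,1,1,1,1,1,1])

```text
time: 4.25
eef_pos: [0.4627, -0.1652, 0.1746]
tcp_rot: [-0.912, 1.372, 0.915]
contact_force: [0.3, 0.7, 0.6]
opening: 1.003
```

>>> drive_tool(xyz=[[0,0,0],[0,0,0],[0,0,0],[0,0,0],[0,0,0],[0,0,0],[0,0,0],[0,0,0]], angular=[[0,0,0],[0,0,0],[0,0,0],[0,0,0],[0,0,0],[0,0,0],[0,0,0],[0,0,0]], claw=[-1,-1,-1,-1,-1,-1,-1,-1])

```text
time: 5.25
eef_pos: [0.4627, -0.1665, 0.1767]
tcp_rot: [-0.913, 1.37, 0.911]
contact_force: [-0.2, 0.3, 4.9]
opening: 0.514
```

```bash
python3 - <<'E'
from h import *
from rig import env
c=env.capture("wrist");np.savez("w3.npz",**c);cv2.imwrite("pics/w3.png",c["color"][:,:,::-1])
state(env)
E
```

```text
t 5.30 pos [ 0.4628 -0.1665  0.1767] yaw(z axis) 67.26 tilt [-0.09  0.02] q [ 0.28  0.94 -0.05  2.1   0.35  0.11  1.08] F [-0.   0.5  4.7] op 0.517
```

View pics/w3.png

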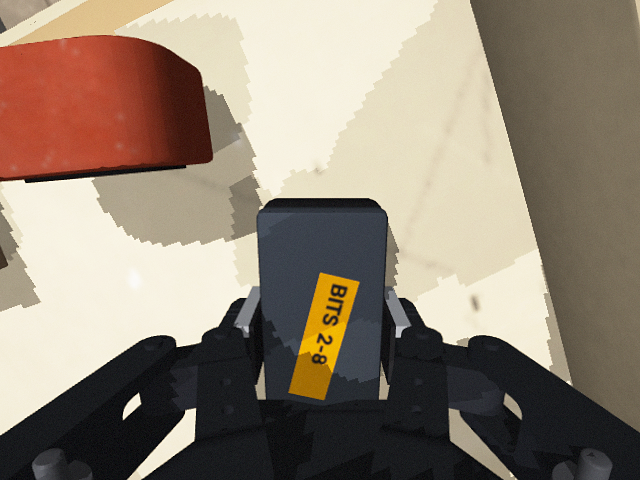

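```bash
python3 - <<'E'
from h import *
from rig import env
c=np.load("w3.npz")
p,Rt,_=state(env)
Q=at_z(c,[(259,210),(386,210),(262,370),(382,370)],.030)
print(np.round((Q-p)@Rt,4))
P=cloud(c);print(np.median(P[220:260,280:360,2]))
E
```

```text
t 5.30 pos [ 0.4628 -0.1665  0.1767] yaw(z axis) 67.26 tilt [-0.09  0.02] q [ 0.28  0.94 -0.05  2.1   0.35  0.11  1.08] F [-0.   0.5  4.7] op 0.517
[[ 0.1466  0.0456 -0.0202]
 [ 0.1466  0.0456  0.0216]
 [ 0.1467 -0.0152 -0.0221]
 [ 0.1467 -0.0153  0.023 ]]
0.030958431444584093
```

>>> drive_tool(xyz=[[-1,0,0],[-2,0,0],[-3.5,0,0],[-3.5,0,0],[-3,0,0],[-1,0,0],[0,0,0],[0,0,0]], angular=[[0,0,0],[0,0,0],[0,0,0],[0,0,0],[0,0,0],[0,0,0],[0,0,0],[0,0,0]], claw=[-1,-1,-1,-1,-1,-1,-1,-1])

```text
time: 6.3
eef_pos: [0.4621, -0.1664, 0.3147]
tcp_rot: [-0.911, 1.373, 0.914]
contact_force: [-0.3, -0.5, -2.1]
opening: 0.514
```

```bash
python3 - <<'E'
from h import *
from rig import env
c=env.capture("wrist");np.savez("w4.npz",**c);cv2.imwrite("pics/w4.png",c["color"][:,:,::-1])
go(env,[.42,.185,.31],95.9)
E
```

```text
t 6.35 pos [ 0.4621 -0.1663  0.3146] yaw(z axis) 67.27 tilt [ 0.14 -0.02] q [ 0.38  0.67 -0.2   2.05  0.29  0.45  1.13] F [ 0.6 -0.3 -1.2] op 0.511
shift cm [ 0.49 17.46 30.78] turn x deg -28.63
```

View pics/w4.png

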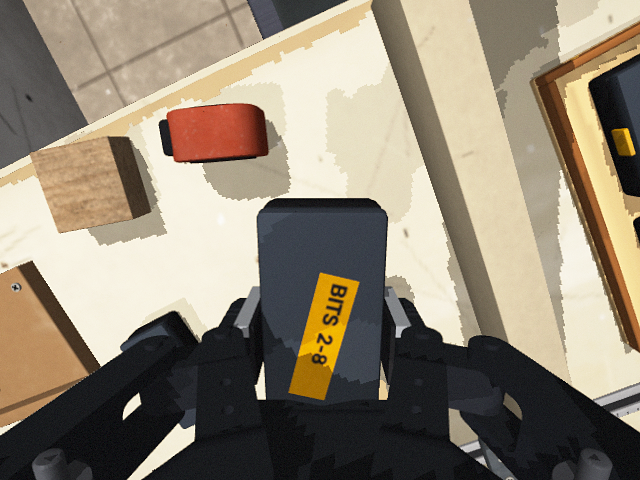

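>>> drive_tool(xyz=[[0,0,0],[0,0,0],[0,0,0],[0,-0.5,3.5],[0,-0.7,5],[0,-0.7,5],[0,-0.7,5],[0,-0.7,5]], angular=[[-9.5,0,0],[-9.5,0,0],[-9.6,0,0],[0,0,0],[0,0,0],[0,0,0],[0,0,0],[0,0,0]], claw=[-1,-1,-1,-1,-1,-1,-1,-1])

```text
time: 7.35
eef_pos: [0.4711, 0.0723, 0.3147]
tcp_rot: [-1.284, 1.161, 1.285]
contact_force: [1.5, -0.1, -1.7]
opening: 0.515
```

>>> drive_tool(xyz=[[0,-0.6,5],[0,-0.2,3.5],[0,0,2],[0,0,0.8],[0,0,0],[0,0,0]], angular=[[0,0,0],[0,0,0],[0,0,0],[0,0,0],[0,0,0],[0,0,0]], claw=[-1,-1,-1,-1,-1,-1])

```text
time: 8.1
eef_pos: [0.4679, 0.1825, 0.3154]
tcp_rot: [-1.283, 1.162, 1.283]
contact_force: [0.7, -0.5, -2.2]
opening: 0.514
```

```bash
python3 - <<'E'
from h import *
from rig import env
c=env.capture("wrist");np.savez("w5.npz",**c);cv2.imwrite("pics/w5.png",c["color"][:,:,::-1])
go(env,[.465,.185,.31],95.9)
E
```

```text
t 8.15 pos [0.4679 0.1825 0.3155] yaw(z axis) 95.74 tilt [ 0.03 -0.06] q [-0.31  0.68 -0.24  2.01  0.33  0.49  0.87] F [-0.8 -0.  -0.8] op 0.521
shift cm [0.55 0.27 0.28] turn x deg -0.16
```

View pics/w5.png

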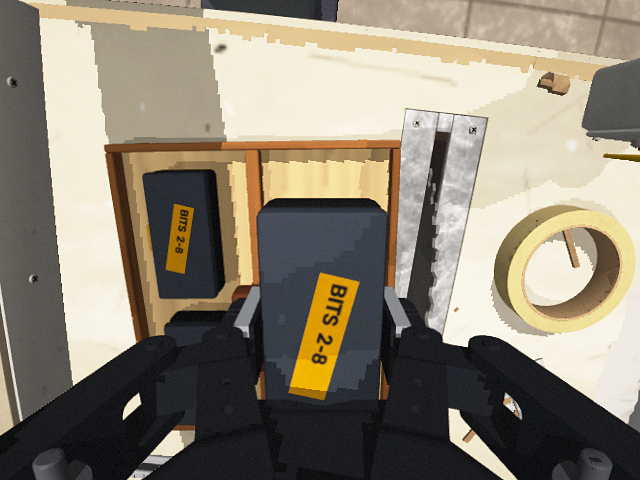

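```bash
python3 - <<'E'
from h import *
c=np.load("w5.npz");crop(c,(95,130,415,310),2.5,"pics/w5c.png")
E
```

```text
(no output)
```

View pics/w5c.png

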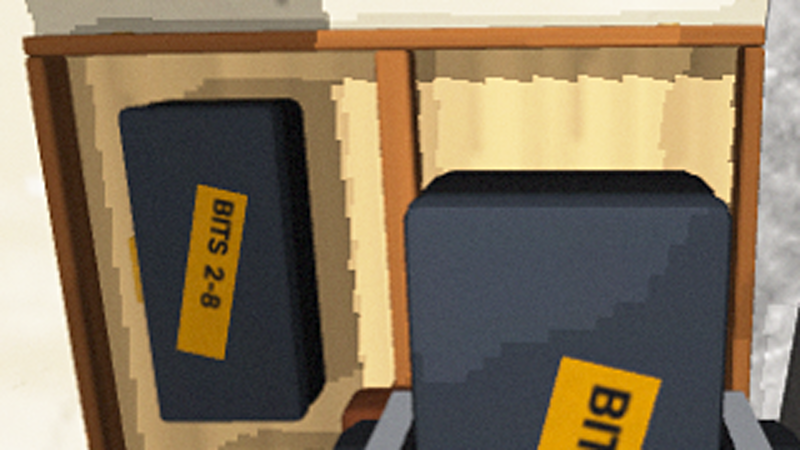

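```bash
python3 - <<'E'
from h import *
c=np.load("w5.npz");o=np.array([95,130])
Z=lambda l,z:at_z(c,[np.array(p)/2.5+o for p in l],z)
q=Z([(26,38),(764,27),(378,51),(413,49),(738,46)],.022);print(np.round(q,4))
print("w",np.linalg.norm(q[0]-q[1]),"div",np.linalg.norm(q[2]-q[3]),"bay",np.linalg.norm(q[4]-q[3]))
d=q[1]-q[0];yaw=np.arctan2(-d[0],d[1]);print(np.degrees(yaw))
ex=np.array([np.cos(yaw),np.sin(yaw)]);ey=np.array([-ex[1],ex[0]])
print("ctr", q[:2,:2].mean(0)+.125*ex)
m=(q[3]+q[4])[:2]/2  # bay near inner edge: local (-.119,.053)
print("ctr from bay",m+.119*ex-.053*ey)
# case d near top edge
dd=Z([(121,108),(272,100),(308,418),(163,418)],.038);print(np.round(dd,4)); print("d ctr -> carrier", dd.mean(0)[:2]+.058*ex+.052*ey)
e=dd[2]+dd[3]-dd[0]-dd[1];print("d yaw",np.degrees(np.arctan2(e[1],e[0])))
E
```

```text
[[0.417  0.0207 0.022 ]
 [0.3936 0.2311 0.022 ]
 [0.4112 0.1224 0.022 ]
 [0.4096 0.1323 0.022 ]
 [0.3996 0.2245 0.022 ]]
w 0.21167397363503587 div 0.010062561870451871 bay 0.09274381888560823
6.345714988981456
ctr [0.52952891 0.13974069]
ctr from bay [0.52872679 0.1389038 ]
[[0.4325 0.0558 0.038 ]
 [0.4264 0.0974 0.038 ]
 [0.5194 0.1095 0.038 ]
 [0.524  0.0657 0.038 ]]
d ctr -> carrier [0.52744229 0.14016574]
d yaw 6.791106913976249
```

>>> drive_tool(xyz=[[2,0.4,0.24],[3.5,0,0],[3.5,0,0],[2,0,0],[1,0,0],[0.5,0,0],[0,0,0],[0,0,0]], angular=[[-0.4,0,0],[0,0,0],[0,0,0],[0,0,0],[0,0,0],[0,0,0],[0,0,0],[0,0,0]], claw=[-1,-1,-1,-1,-1,-1,-1,-1])

```text
time: 9.15
eef_pos: [0.4638, 0.1859, 0.1914]
tcp_rot: [-1.289, 1.154, 1.288]
contact_force: [-0.1, -0.6, -0.8]
opening: 0.517
```

>>> drive_tool(xyz=[[0.3,0,0],[0.2,0,0],[0.1,0,0],[0,0,0]], angular=[[0,0,0],[0,0,0],[0,0,0],[0,0,0]], claw=[-1,-1,-1,-1])

```text
time: 9.65
eef_pos: [0.4635, 0.1859, 0.1847]
tcp_rot: [-1.289, 1.156, 1.289]
contact_force: [-0.9, 0.3, 0.4]
opening: 0.512
```

```bash
python3 - <<'E'
from h import *
from rig import env
c=env.capture("wrist");np.savez("w6.npz",**c);cv2.imwrite("pics/w6.png",c["color"][:,:,::-1])
s=env.capture("side");crop(s,(195,180,395,345),4,"pics/s6.png")
go(env,[.4637,.1845,.1847],96.1)
E
```

```text
t 9.75 pos [0.4635 0.1859 0.1847] yaw(z axis) 96.27 tilt [0. 0.] q [-0.42  0.92 -0.08  2.08  0.42  0.16  0.79] F [ 0.4 -0.8  0.9] op 0.510
shift cm [ 0.   -0.01 -0.14] turn x deg 0.17
```

View pics/w6.png

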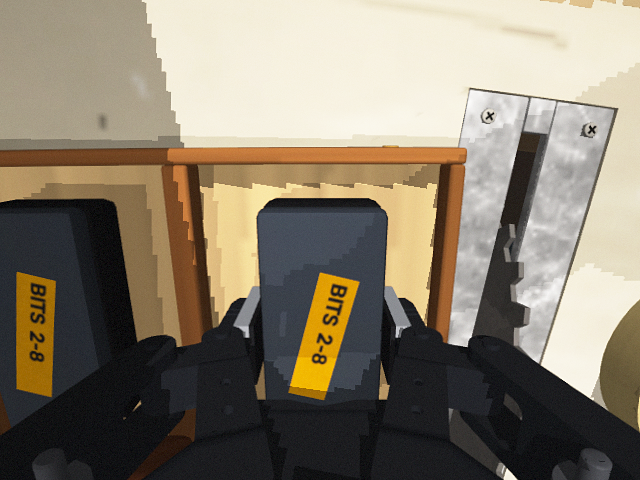

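View pics/s6.png

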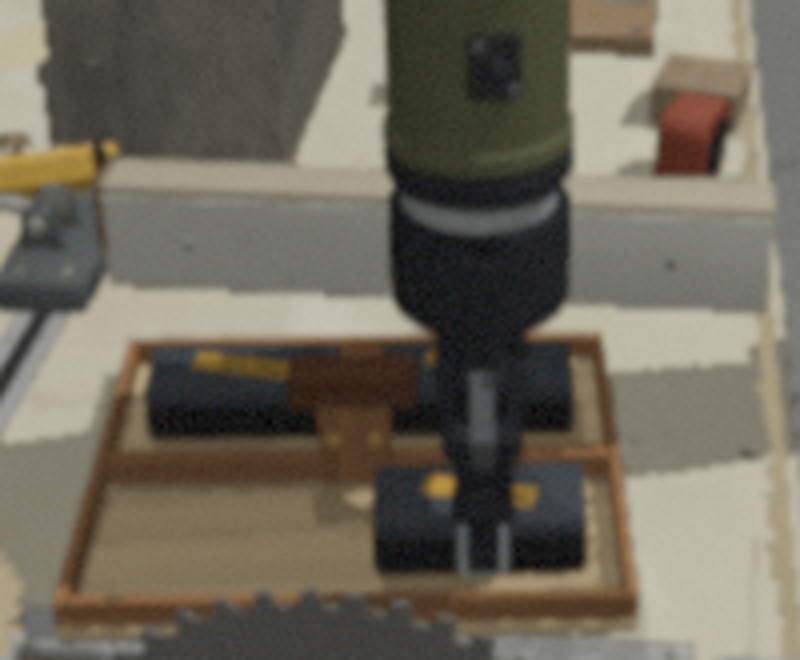

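>>> drive_tool(xyz=[[0.1,0,0],[0,0,0],[0,0,0],[0,0,0],[0,0,0],[0,0,0],[0,0,0]], angular=[[0,0,0],[0,0,0],[0,0,0],[0,0,0],[0,0,0],[0,0,0],[0,0,0]], claw=[-1,-1,0.3,0.3,0.3,0.3,0.3])

```text
time: 10.62
eef_pos: [0.4635, 0.1859, 0.1836]
tcp_rot: [-1.289, 1.156, 1.289]
contact_force: [0.0, 0.1, 0.7]
opening: 0.65
```

>>> drive_tool(xyz=[[-0.5,0,0],[-1.5,0,0],[-3,0,0],[-4,0,0],[-4,0,0],[-2,0,0],[0,0,0]], angular=[[0,0,0],[0,0,0],[0,0,0],[0,0,0],[0,0,0],[0,0,0],[0,0,0]], claw=[0.3,0.3,0.3,0.3,1,1,1])

```text
time: 11.5
eef_pos: [0.4638, 0.1858, 0.3359]
tcp_rot: [-1.29, 1.152, 1.287]
contact_force: [0.5, 0.6, -0.3]
opening: 0.996
```

```bash
python3 - <<'E'
from h import *
from rig import env
c=env.capture("wrist");np.savez("w7.npz",**c);cv2.imwrite("pics/w7.png",c["color"][:,:,::-1])
go(env,[.50,-.326,.36],93)
E
```

```text
t 11.55 pos [0.4635 0.1857 0.3347] yaw(z axis) 96.25 tilt [-0.11  0.03] q [-0.3   0.65 -0.27  2.01  0.33  0.53  0.87] F [-0.1  0.  -0.7] op 1.000
shift cm [ -2.56   1.93 -51.26] turn x deg 3.25
```

View pics/w7.png

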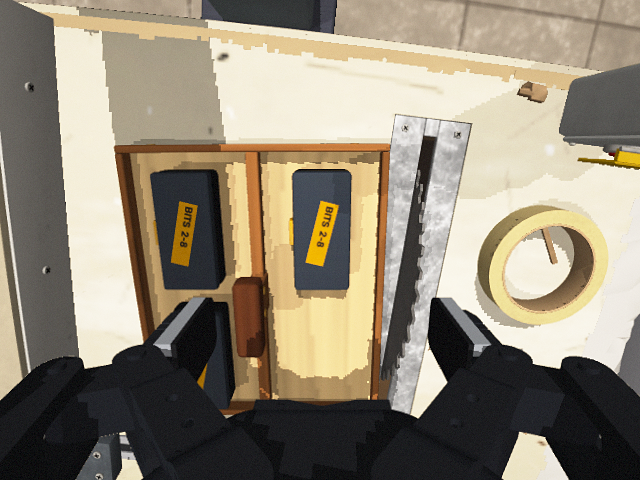

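>>> drive_tool(xyz=[[0,0.2,-5],[0,0.2,-6],[0,0.2,-6],[0,0.2,-6],[0,0.2,-6],[0,0.2,-6],[0,0.2,-6],[0,0.2,-4]], angular=[[0,0,0],[0,0,0],[0,0,0],[0,0,0],[0,0,0],[0,0,0],[0,0,0],[0,0,0]], claw=[1,1,1,1,1,1,1,1])

```text
time: 12.55
eef_pos: [0.4956, -0.2665, 0.3323]
tcp_rot: [-1.286, 1.159, 1.289]
contact_force: [-0.6, 0.4, -0.1]
opening: 0.999
```

>>> drive_tool(xyz=[[0,0.2,-4],[0,0,-2],[0,0,-0.5],[0,0,0]], angular=[[2,0,0],[1,0,0],[0,0,0],[0,0,0]], claw=[1,1,1,1])

```text
time: 13.05
eef_pos: [0.5011, -0.3265, 0.3333]
tcp_rot: [-1.251, 1.18, 1.254]
contact_force: [0.9, 0.2, -0.4]
opening: 1.0
```

```bash
python3 - <<'E'
from h import *
from rig import env
w=np.load("w7.npz")
q=at_z(w,[(295,171),(351,171),(349,289),(293,289)],.038);m=q.mean(0)[:2];print("a placed",m,[np.linalg.norm(q[i]-q[(i+1)%4]) for i in range(4)])
y=np.radians(6.1);M=np.array([[np.cos(y),np.sin(y)],[-np.sin(y),np.cos(y)]]);print("local",M@(m-[.5275,.139]))
c=env.capture("wrist");np.savez("w8.npz",**c);cv2.imwrite("pics/w8.png",c["color"][:,:,::-1])
P=cloud(c);Q=P[150:330,230:400];k=(Q[...,2]>.026)&(Q[...,2]<.04);r=Q[k];print(cv2.minAreaRect((r[:,:2]*1000).astype(np.float32)),r.mean(0))
go(env,[.524,-.326,.177],93)
E
```

```text
a placed [0.46442352 0.1866686 ] [np.float64(0.04118287763454624), np.float64(0.09347028757274356), np.float64(0.04507752135037537), np.float64(0.09350730633737636)]
local [-0.05765388  0.05410146]
((526.2510986328125, -329.37860107421875), (94.54684448242188, 47.71037673950195), 5.700424671173096) [ 0.52327674 -0.32831125  0.03084631]
t 13.10 pos [ 0.5012 -0.3261  0.3335] yaw(z axis) 93.43 tilt [0.01 0.1 ] q [ 0.73  0.77 -0.41  1.71  0.41  0.75  1.75] F [ 0.3  0.9 -0.4] op 1.001
shift cm [15.65 -2.28 -0.15] turn x deg 0.43
```

View pics/w8.png

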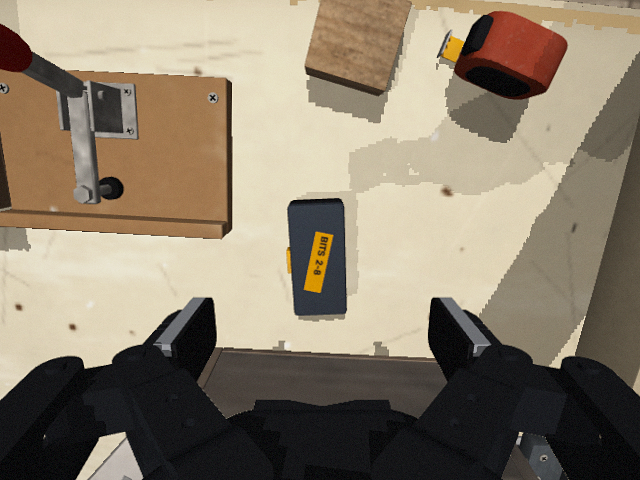

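```bash
python3 - <<'E'
from h import *
from rig import env
c=np.load("w8.npz");crop(c,(275,185,360,330),4,"pics/w8c.png")
Q=at_z(c,[(289,205),(344,203),(346,313),(295,314)],.0305)
print(np.round(Q,4),Q.mean(0),[np.linalg.norm(Q[i]-Q[(i+1)%4]) for i in range(4)]); d=Q[2]+Q[3]-Q[0]-Q[1];y=np.degrees(np.arctan2(d[1],d[0]));print(y)
print("label",*tri([(c,(318,263)),(np.load("top0.npz"),np.array([454,158])/5+[360,200])]))
E
```

```text
[[ 0.4812 -0.3521  0.0305]
 [ 0.4772 -0.3101  0.0305]
 [ 0.5694 -0.3015  0.0305]
 [ 0.5728 -0.344   0.0305]] [ 0.5251443  -0.32692488  0.0305    ] [np.float64(0.042229816890096895), np.float64(0.0925573580060369), np.float64(0.04264451719558275), np.float64(0.0918959023024045)]
5.2185273694088625
label [ 0.52425286 -0.32676279  0.03276733] 0.002463516702779154
```

View pics/w8c.png

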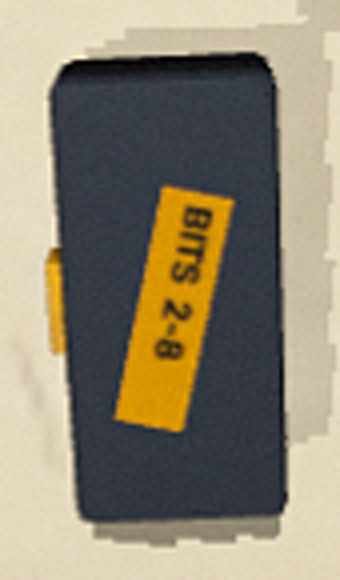

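>>> drive_tool(xyz=[[2,-1.2,-0.15],[3.5,-1.15,-0.15],[4,0,0],[3.5,0,0],[1.6,0,0],[1,0,0],[0,0,0],[0,0,0]], angular=[[-1,0,0],[-0.8,0,0],[0,0,0],[0,0,0],[0,0,0],[0,0,0],[0,0,0],[0,0,0]], claw=[1,1,1,1,1,1,1,1])

```text
time: 14.1
eef_pos: [0.525, -0.3297, 0.1788]
tcp_rot: [-1.275, 1.165, 1.272]
contact_force: [-0.3, -0.4, 0.0]
opening: 0.999
```

>>> drive_tool(xyz=[[0,0,0],[0,0,0],[0,0,0],[0,0,0],[0,0,0],[0,0,0],[0,0,0],[0,0,0]], angular=[[0,0,0],[0,0,0],[0,0,0],[0,0,0],[0,0,0],[0,0,0],[0,0,0],[0,0,0]], claw=[-1,-1,-1,-1,-1,-1,-1,-1])

```text
time: 15.1
eef_pos: [0.5248, -0.3297, 0.1783]
tcp_rot: [-1.275, 1.166, 1.273]
contact_force: [-0.6, -0.1, 5.5]
opening: 0.516
```

```bash
python3 - <<'E'
from h import *
from rig import env
c=env.capture("wrist");np.savez("w9.npz",**c);cv2.imwrite("pics/w9.png",c["color"][:,:,::-1])
state(env)
E
```

```text
t 15.15 pos [ 0.5248 -0.3297  0.1783] yaw(z axis) 95.05 tilt [-0.06 -0.03] q [ 0.65  1.01 -0.29  1.7   0.53  0.51  1.68] F [-0.4  0.3  5.4] op 0.518
```

View pics/w9.png

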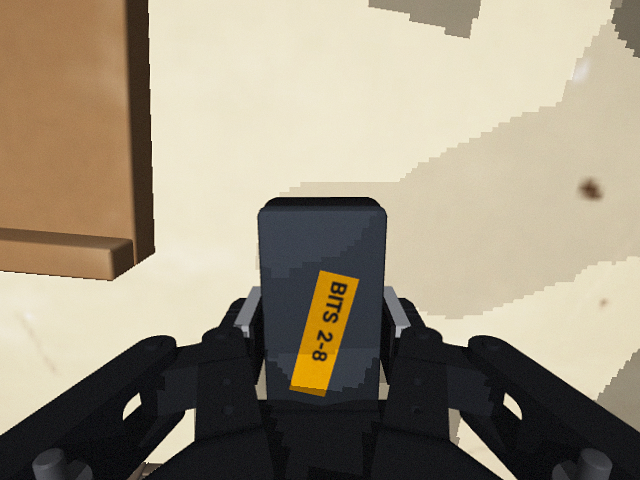

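>>> drive_tool(xyz=[[-1,0,0],[-2,0,0],[-3.5,0,0],[-3.5,0,0],[-2.5,0,0],[-1,0,0],[0,-0.6,2],[0,-1,4]], angular=[[0,0,0],[0,0,0],[0,0,0],[0,0,0],[0,0,0],[-1.2,0,0],[0,0,0],[0,0,0]], claw=[-1,-1,-1,-1,-1,-1,-1,-1])

```text
time: 16.15
eef_pos: [0.5332, -0.2679, 0.3116]
tcp_rot: [-1.286, 1.158, 1.288]
contact_force: [0.4, 1.4, -1.6]
opening: 0.517
```

>>> drive_tool(xyz=[[0,-1.2,5.5],[0,-1.2,5.5],[0,-1.2,5.5],[0,-1.2,5.5],[0,-1.2,5.5],[0,-1.2,5.5],[0,-1.2,5],[0,-1,4]], angular=[[0,0,0],[0,0,0],[0,0,0],[0,0,0],[0,0,0],[0,0,0],[0,0,0],[0,0,0]], claw=[-1,-1,-1,-1,-1,-1,-1,-1])

```text
time: 17.15
eef_pos: [0.5798, 0.1639, 0.3115]
tcp_rot: [-1.29, 1.155, 1.295]
contact_force: [0.1, -0.8, -0.6]
opening: 0.516
```

>>> drive_tool(xyz=[[0,0,2.5],[0,0,1],[0,0,0],[0,0,0]], angular=[[0,0,0],[0,0,0],[0,0,0],[0,0,0]], claw=[-1,-1,-1,-1])

```text
time: 17.65
eef_pos: [0.5777, 0.1927, 0.3123]
tcp_rot: [-1.289, 1.158, 1.288]
contact_force: [0.2, -0.7, -0.9]
opening: 0.516
```

```bash
python3 - <<'E'
from h import *
from rig import env
c=env.capture("wrist");np.savez("w10.npz",**c);cv2.imwrite("pics/w10.png",c["color"][:,:,::-1])
go(env,[.5785,.1975,.1862],96.2)
E
```

```text
t 17.70 pos [0.5779 0.1926 0.3124] yaw(z axis) 96.12 tilt [ 0.03 -0.08] q [-0.23  0.8  -0.3   1.69  0.34  0.7   0.97] F [ 0.3  0.7 -1.2] op 0.520
shift cm [12.62 -0.12  0.5 ] turn x deg -0.08
```

View pics/w10.png

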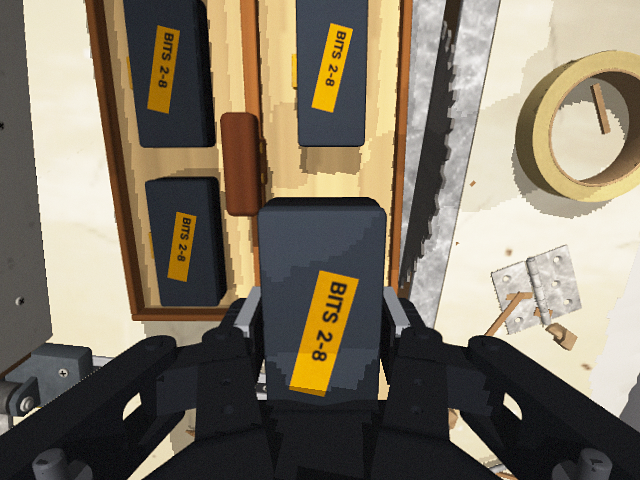

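```bash
python3 - <<'E'
from h import *
c=np.load("w10.npz");crop(c,(90,0,420,330),2,"pics/w10c.png")
y=np.radians(6.1);M=np.array([[np.cos(y),np.sin(y)],[-np.sin(y),np.cos(y)]])
L=lambda l,z: np.round(np.c_[(at_z(c,l,z)[:,:2]-[.5275,.139])@M.T],4)
print("a far corners",L([(300,144),(365,144)],.038)); print("c corners",L([(146,181),(213,180),(221,303),(161,305)],.038))
print("bar",L([(222,114),(255,114),(258,214),(227,214)],.072)); print("far rim right outer",L([(134,319),(133,320)],.022),"left rim inner/outer",L([(402,100),(410,100)],.022),"div",L([(245,50),(259,50)],.022))
E
```

```text
a far corners [[-0.0111  0.0334]
 [-0.0111  0.0762]]
c corners [[ 0.0128 -0.072 ]
 [ 0.0123 -0.0259]
 [ 0.1029 -0.0272]
 [ 0.1048 -0.0726]]
bar [[-0.0274 -0.0079]
 [-0.0273  0.0106]
 [ 0.0293  0.0098]
 [ 0.0293 -0.0088]]
far rim right outer [[ 0.1249 -0.1043]
 [ 0.1258 -0.1052]] left rim inner/outer [[-0.0404  0.1025]
 [-0.0405  0.108 ]] div [[-0.0718 -0.0032]
 [-0.0717  0.0061]]
```

View pics/w10c.png

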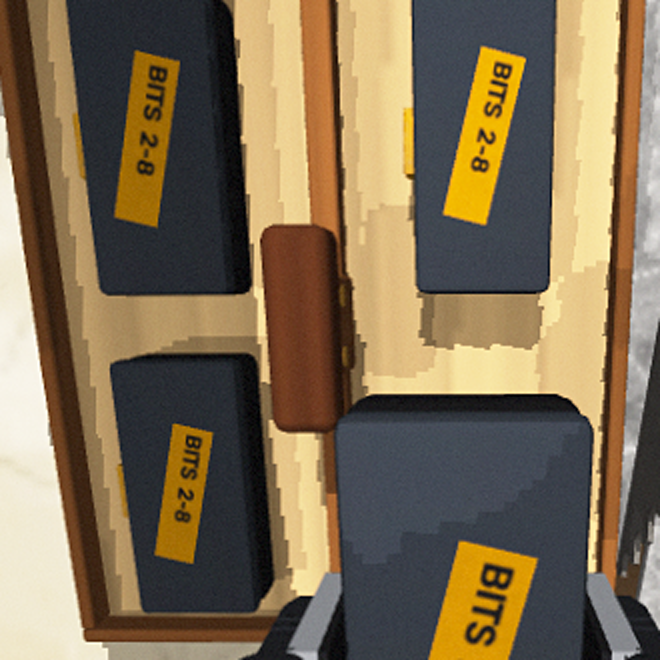

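>>> drive_tool(xyz=[[2,-0.15,0.5],[3.5,0,0],[3.5,0,0],[2,0,0],[1,0,0],[0.3,0,0],[0,0,0],[0,0,0]], angular=[[0,0,0],[0,0,0],[0,0,0],[0,0,0],[0,0,0],[0,0,0],[0,0,0],[0,0,0]], claw=[-1,-1,-1,-1,-1,-1,-1,-1])

```text
time: 18.7
eef_pos: [0.579, 0.1997, 0.1907]
tcp_rot: [-1.289, 1.154, 1.288]
contact_force: [0.4, -0.3, -1.0]
opening: 0.514
```

```bash
python3 - <<'E'
from h import *
from rig import env
go(env,[.5790,.1980,.1862],96.1)
E
```

```text
t 18.70 pos [0.579  0.1997 0.1907] yaw(z axis) 96.26 tilt [-0.1   0.04] q [-0.28  0.98 -0.22  1.73  0.41  0.48  0.9 ] F [ 0.4 -0.3 -1. ] op 0.514
shift cm [ 0.45  0.02 -0.17] turn x deg 0.16
```

>>> drive_tool(xyz=[[0.2,0,-0.15],[0.2,0,0],[0.1,0,0],[0,0,0],[0,0,0]], angular=[[0,0,0],[0,0,0],[0,0,0],[0,0,0],[0,0,0]], claw=[-1,-1,-1,-1,-1])

```text
time: 19.32
eef_pos: [0.5789, 0.1978, 0.1863]
tcp_rot: [-1.29, 1.156, 1.288]
contact_force: [-3.0, -2.3, 12.0]
opening: 0.513
```

>>> drive_tool(xyz=[[-0.1,0,0],[0,0,0],[0,0,0],[0,0,0],[0,0,0],[0,0,0]], angular=[[0,0,0],[0,0,0],[0,0,0],[0,0,0],[0,0,0],[0,0,0]], claw=[-1,0.3,0.3,0.3,0.3,0.3])

```text
time: 20.08
eef_pos: [0.5788, 0.1981, 0.1856]
tcp_rot: [-1.289, 1.155, 1.289]
contact_force: [0.3, 0.4, -0.2]
opening: 0.654
```

>>> drive_tool(xyz=[[-0.5,0,0],[-1.5,0,0],[-3,0,0],[-4,0,0],[-4,0,0],[-4,0,0],[-1.5,0,0],[0,0,0]], angular=[[0,0,0],[0,0,0],[0,0,0],[0,0,0],[0,0,0],[0,0,0],[0,0,0],[0,0,0]], claw=[0.3,0.3,0.3,0.3,1,1,1,1])

```text
time: 21.08
eef_pos: [0.5788, 0.198, 0.3718]
tcp_rot: [-1.29, 1.154, 1.288]
contact_force: [-0.4, -0.1, -0.3]
opening: 1.001
```

```bash
python3 - <<'E'
from h import *
from rig import env
c=env.capture("wrist");np.savez("w11.npz",**c);cv2.imwrite("pics/w11.png",c["color"][:,:,::-1])
t=env.capture("top");np.savez("top11.npz",**t);crop(t,(205,160,315,285),4.6,"pics/t11.png")
go(env,[.528,.140,.36],96.1)
E
```

```text
t 21.18 pos [0.5783 0.1977 0.3695] yaw(z axis) 96.26 tilt [ 0.13 -0.05] q [-0.22  0.73 -0.34  1.64  0.3   0.83  1.  ] F [-0.1  0.2 -1.2] op 0.999
shift cm [ 0.97  5.62 -5.18] turn x deg 0.16
```

View pics/w11.png

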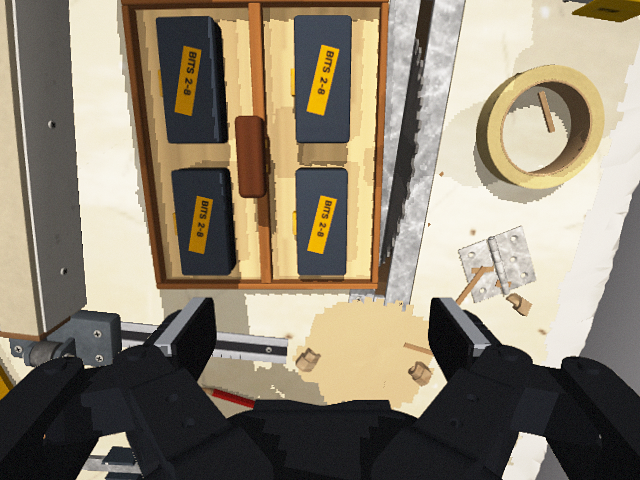

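View pics/t11.png

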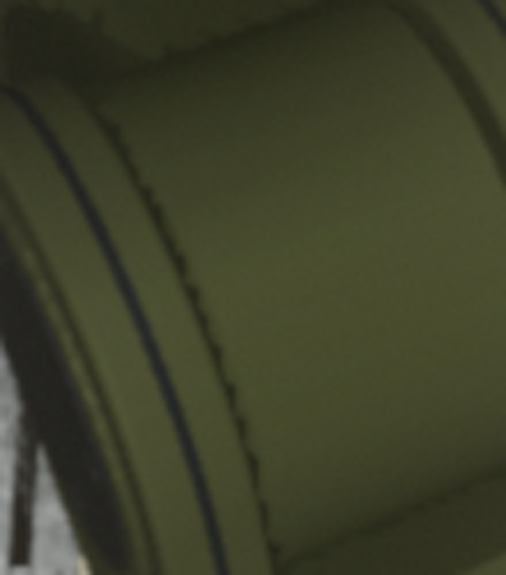

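All four cases are in place: the left row spans (295–350, 15–142) and (296–347, 168–275). The bar is at (250,157). I'll measure it for the grasp.

```bash
python3 - <<'E'
from h import *
c=np.load("w11.npz");crop(c,(115,0,395,300),2.5,"pics/w11c.png")
E
```

```text
(no output)
```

View pics/w11c.png

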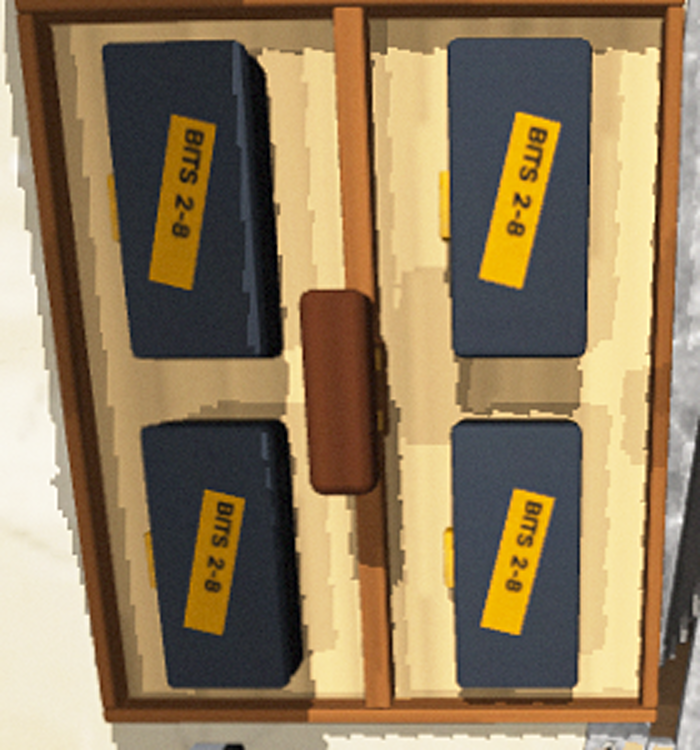

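```bash
python3 - <<'E'
from h import *
c=np.load("w11.npz");o=np.array([115,0])
Z=lambda l,z:at_z(c,[np.array(p)/2.5+o for p in l],z)[:,:2]
bar=Z([(302,291),(370,291),(379,492),(313,492)],.072);print("bar",np.round(bar,4),bar.mean(0)); d=bar[2]+bar[3]-bar[0]-bar[1];print(np.degrees(np.arctan2(d[1],d[0])))
far=Z([(106,713),(657,713)],.022);d=far[1]-far[0];yaw=np.arctan2(-d[0],d[1]);print("far rim",far,np.linalg.norm(d),np.degrees(yaw),"ctr",far.mean(0)-.125*np.array([np.cos(yaw),np.sin(yaw)]))
y=np.radians(6.1);M=np.array([[np.cos(y),np.sin(y)],[-np.sin(y),np.cos(y)]])
for n,l in dict(near=[(449,41),(591,41),(586,355),(454,355)],far=[(452,424),(581,424),(578,686),(458,686)],d=[(104,45),(239,42),(268,354),(133,356)],c=[(142,428),(268,424),(293,684),(169,686)]).items():
    q=(Z(l,.038)-bar.mean(0))@M.T;print(n,np.round(q.mean(0),4))
P=cloud(c);print("bar z",np.median(P[130:180,243:257,2]))
print("bar tri",*tri([(c,np.array([341,391])/2.5+o),(np.load("w5.npz"),(0,0))][:1]+[(np.load("w1.npz"),np.array([376,513])/3.3+[160,195])]))
E
```

```text
bar [[0.5008 0.128 ]
 [0.4988 0.1474]
 [0.5561 0.154 ]
 [0.5582 0.1341]] [0.52848883 0.14087678]
6.323618086122615
far rim [[0.6605704  0.04790005]
 [0.63735383 0.25878715]] 0.2121612073347649 6.28239676856665 ctr [0.52471278 0.13966498]
near [-0.0575  0.0526]
far [0.0574 0.052 ]
d [-0.0575 -0.053 ]
c [ 0.0577 -0.0521]
bar z 0.0726540752026493
bar tri [0.52784678 0.13977373 0.06826108] 0.0004813122722554555
```

>>> drive_tool(xyz=[[0,2,-2],[0,2.5,-2.2],[0,1.1,-1],[3,0,0],[3,0,0],[1,0,0],[0,0,0],[0,0,0]], angular=[[0,0,0],[0,0,0],[0,0,0],[0,0,0],[0,0,0],[0,0,0],[0,0,0],[0,0,0]], claw=[0.2,0.2,0.2,0.2,0.2,0.2,0.2,0.2])

```text
time: 22.18
eef_pos: [0.5292, 0.1406, 0.3014]
tcp_rot: [-1.29, 1.154, 1.288]
contact_force: [-0.0, 0.7, 0.1]
opening: 0.601
```

```bash
python3 - <<'E'
from h import *
from rig import env
go(env,[.5280,.140,.217],96.2)
E
```

```text
t 22.18 pos [0.5292 0.1406 0.3014] yaw(z axis) 96.27 tilt [-0.09  0.04] q [-0.17  0.75 -0.29  1.89  0.38  0.55  0.97] F [-0.   0.7  0.1] op 0.601
shift cm [ 8.44  0.14 -0.05] turn x deg 0.07
```

>>> drive_tool(xyz=[[2,0.1,0],[3,0,0],[2,0,0],[1,0,0],[0.4,0,0],[0,0,0],[0,0,0]], angular=[[0,0,0],[0,0,0],[0,0,0],[0,0,0],[0,0,0],[0,0,0],[0,0,0]], claw=[0.2,0.2,0.2,0.2,0.2,0.2,0.2])

```text
time: 23.05
eef_pos: [0.5281, 0.1402, 0.2174]
tcp_rot: [-1.289, 1.154, 1.288]
contact_force: [-0.5, 0.2, -0.2]
opening: 0.596
```

```bash
python3 - <<'E'
from h import *
from rig import env
c=env.capture("wrist");np.savez("w12.npz",**c);cv2.imwrite("pics/w12.png",c["color"][:,:,::-1])
s=env.capture("side");crop(s,(195,180,395,345),4,"pics/s12.png")
go(env,[.5280,.140,.217],96.2)
E
```

```text
t 23.15 pos [0.528  0.1401 0.2172] yaw(z axis) 96.25 tilt [-0.06  0.02] q [-0.23  0.89 -0.2   1.93  0.44  0.37  0.91] F [ 0.  -0.4 -0.1] op 0.596
shift cm [ 0.02  0.   -0.01] turn x deg 0.05
```

View pics/w12.png

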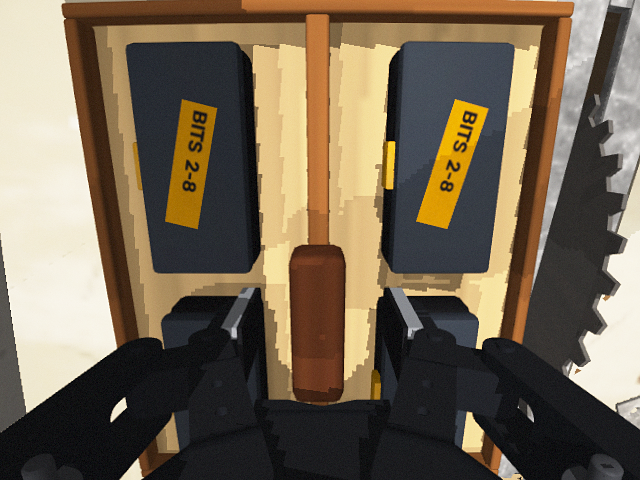

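View pics/s12.png

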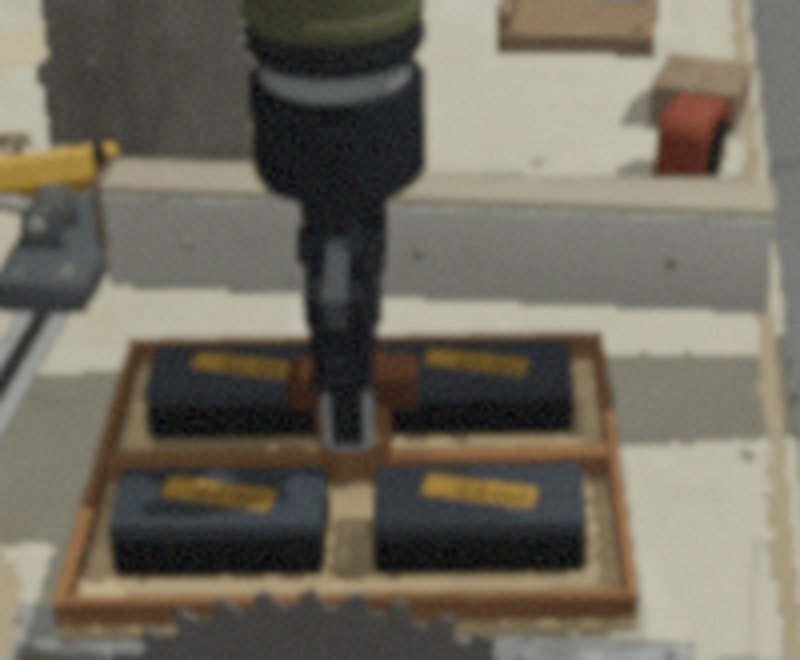

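>>> drive_tool(xyz=[[0,0,0],[0,0,0],[0,0,0],[0,0,0],[0,0,0],[0,0,0],[0,0,0],[0,0,0]], angular=[[0,0,0],[0,0,0],[0,0,0],[0,0,0],[0,0,0],[0,0,0],[0,0,0],[0,0,0]], claw=[-1,-1,-1,-1,-1,-1,-1,-1])

```text
time: 24.15
eef_pos: [0.5279, 0.1397, 0.2171]
tcp_rot: [-1.29, 1.156, 1.288]
contact_force: [-0.9, -1.9, 6.0]
opening: 0.227
```

>>> drive_tool(xyz=[[-0.3,0,0],[-0.5,0,0],[-0.7,0,0],[-0.5,0,0],[0,0,0],[0,0,0]], angular=[[0,0,0],[0,0,0],[0,0,0],[0,0,0],[0,0,0],[0,0,0]], claw=[-1,-1,-1,-1,-1,-1])

```text
time: 24.9
eef_pos: [0.5277, 0.1401, 0.2367]
tcp_rot: [-1.289, 1.156, 1.289]
contact_force: [0.3, 0.6, -7.7]
opening: 0.224
```

```bash
python3 - <<'E'
from h import *
from rig import env
c=env.capture("wrist");np.savez("w13.npz",**c);cv2.imwrite("pics/w13.png",c["color"][:,:,::-1])
s=env.capture("side");crop(s,(195,160,395,345),4,"pics/s13.png")
state(env);print(env.get_obs()["moment"])
E
```

```text
t 25.00 pos [0.5277 0.1401 0.2365] yaw(z axis) 96.27 tilt [ 0.03 -0.01] q [-0.21  0.85 -0.22  1.93  0.43  0.41  0.92] F [ 0.9  0.1 -7.6] op 0.221
[-0.01164773 -0.06121844 -0.0268796 ]
```

View pics/w13.png

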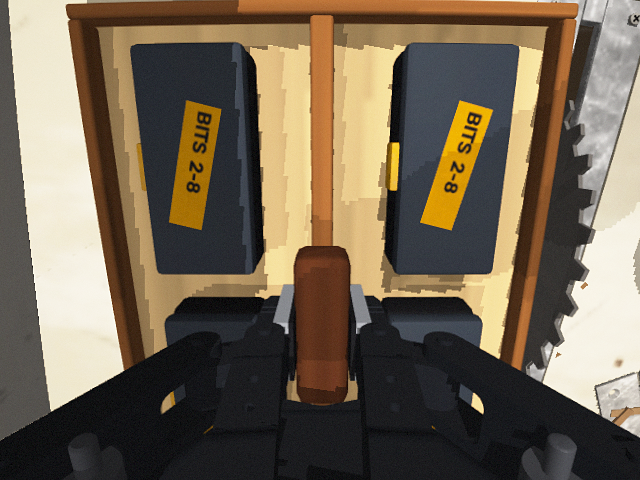

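View pics/s13.png

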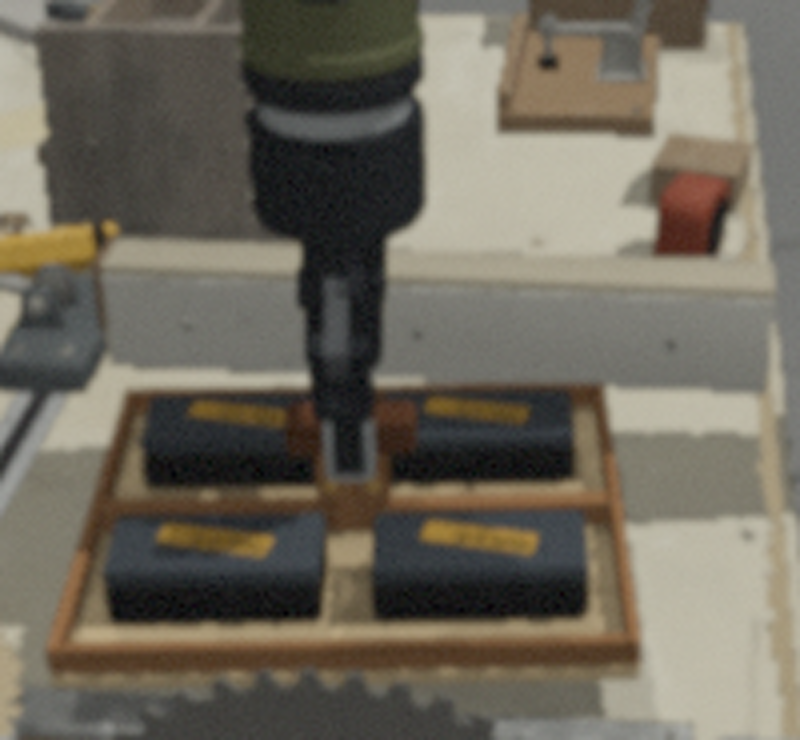

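It's lifted about 2 cm, level and hanging freely (−7.6 N). I'll lift it the rest of the way gently.

>>> drive_tool(xyz=[[-0.5,0,0],[-1,0,0],[-1.5,0,0],[-1.7,0,0],[-1.5,0,0],[-1,0,0],[-0.6,0,0],[-0.3,0,0]], angular=[[0,0,0],[0,0,0],[0,0,0],[0,0,0],[0,0,0],[0,0,0],[0,0,0],[0,0,0]], claw=[-1,-1,-1,-1,-1,-1,-1,-1])

```text
time: 26.0
eef_pos: [0.5277, 0.1401, 0.3179]
tcp_rot: [-1.289, 1.156, 1.289]
contact_force: [0.6, 0.0, -8.0]
opening: 0.224
```

>>> drive_tool(xyz=[[0,0,0],[0,0,0],[0,0,0],[0,0,0],[0,0,0],[0,0,0],[0,0,0],[0,0,0]], angular=[[0,0,0],[0,0,0],[0,0,0],[0,0,0],[0,0,0],[0,0,0],[0,0,0],[0,0,0]], claw=[-1,-1,-1,-1,-1,-1,-1,-1])

```text
time: 27.0
eef_pos: [0.5278, 0.1401, 0.3177]
tcp_rot: [-1.289, 1.156, 1.289]
contact_force: [-0.8, -0.4, -7.9]
opening: 0.225
```

```bash
python3 - <<'E'
from h import *
from rig import env
c=env.capture("wrist");np.savez("w14.npz",**c);cv2.imwrite("pics/w14.png",c["color"][:,:,::-1])
s=env.capture("side");np.savez("s14.npz",**s);cv2.imwrite("pics/s14.png",s["color"][:,:,::-1])
state(env);P=cloud(c);o=env.get_obs();print(o["joint_vel"],o["moment"])
# floor plane level
L=P[60:230,270:305].reshape(-1,3);
for n,l in dict(caseL=P[70:240,170:240],caseR=P[70:240,410:490],div=P[30:220,316:328]).items():
    q=l.reshape(-1,3); A=np.c_[q[:,:2],np.ones(len(q))]; m=np.linalg.lstsq(A,q[:,2],rcond=None)[0]; print(n,np.median(q[:,2]),np.degrees(m[:2]))
E
```

```text
t 27.10 pos [0.5278 0.1401 0.3177] yaw(z axis) 96.26 tilt [-0.  0.] q [-0.16  0.72 -0.31  1.88  0.37  0.59  0.98] F [ 0.4 -0.4 -7.5] op 0.223
[ 1.32524680e-03 -2.72748417e-03 -1.48239574e-03 -8.88366270e-05
  7.15094666e-04  1.14483795e-03 -1.53889783e-03] [-0.00634545  0.02239509 -0.07916911]
caseL 0.13962256980029233 [-0.93532758 21.90123138]
caseR 0.13970810236280914 [  2.37035306 -12.9013046 ]
div 0.1232355545351658 [0.32076223 0.46540176]
```

View pics/w14.png

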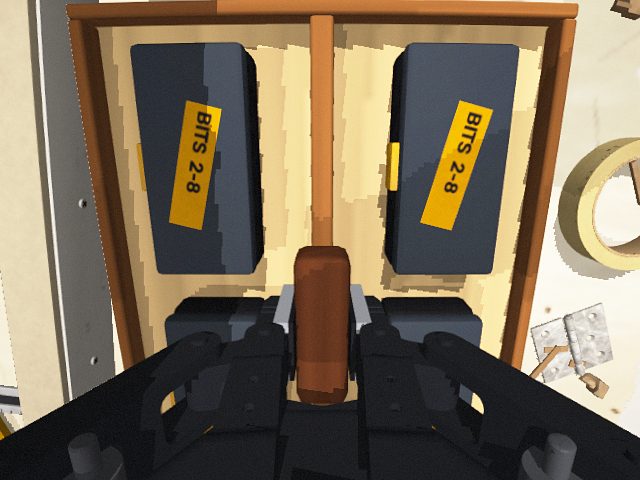

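View pics/s14.png

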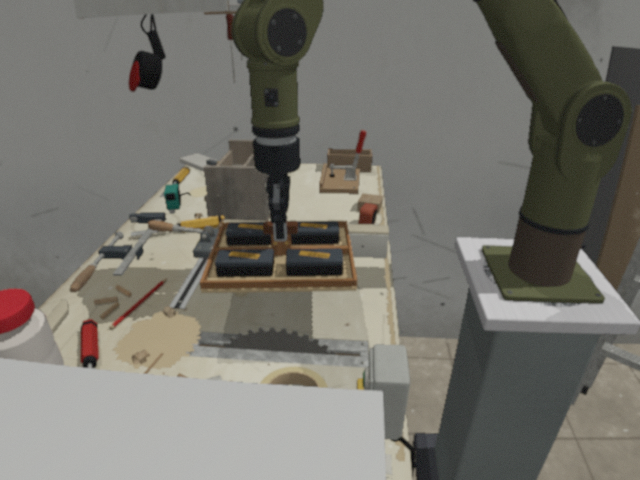

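The wrist view is unchanged from the start of the lift, with all four cases in place. The side view shows the carrier level and well clear of the bench. The tops of the two near cases are both at 0.1397 m, and the divider slopes under 0.5°.

```bash
python3 -c "
from rig import env
print(env.sign_off())"
```

```text
the job is handed in; nothing more can be done
None
```

I put both loose cases flat and lengthwise in the left bay, let go of them, and lifted the carrier by its bar. I handed the job in at about 27 s, with the arm still holding it.

- **Placement:** before the lift, the wrist camera put the two cases at (−57.5, 52.6) and (57.4, 52.0) mm from the bar centre. The targets were (∓58, 52) mm.
- **Lift:** the tool rose 10.1 cm. The carrier hung freely at about 7.7 N with the arm at rest. The near case tops on the two sides were level to 0.1 mm, and the divider sloped by less than 0.5°.
- **Cases after the lift:** all four were in their places in the side view. The wrist view agreed, though the gripper hid part of the two far cases.
- **Other items:** I did not touch the tape measure, the block or the roll of tape.

**Checks that disagreed:**
- One check on the far rim put the carrier centre about 3 mm closer to the robot than the bar did. I used the bar.
- The plane fits over the case tops were unusable because the image regions included the case sides, so I used their median heights.
- The fingers pushed lightly against the bench (about 5 N) at each pick-up, and against the carrier floor (12 N) when setting down the second case. Both are well under the limit.

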